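# Click the collection cup into the reading dock

### The job

Pick up the amber collection cup, stand it on the landing of the reading dock with its long side along the dock, and slide it in between the guides past the sprung side ball until it clicks and stays held in the ball. Push gently: the ball and the rubber buffer behind it can be clamped anywhere along a short stretch of the dock, so feel for them and do not ram the cup into the buffer or the guides. Let go of the cup, back the hand away, and leave the button box, the coupler and the red caps alone.

Things in the scene. Friction and masses are not known exactly. Their poses are not given: they have to be found in the camera images.
- cup_mid (a point): Centre of the loose translucent amber plastic cup (about 0.14 kg, 75 mm tall): on its axis, 37.5 mm above its underside. x = its long way, y = its width, z up. From 20 to 75 mm height it is an open-topped rectangular body 64 mm (x) by 36 mm (y), walls 3 mm, to be gripped across the 36 mm. Same both ways round (half a turn makes no difference). Starts standing on the bench.
- cup_foot (a point): Centre of the cup's underside. Its foot is 80 mm long (x), 44 mm wide (y), 20 mm high, the four upright corners chamfered 9 mm along x by 5 mm in y. In the middle of each long side (x = 0) an upright slot, 10 mm wide and 7 mm deep, takes the ball.
- dock: Fixed metal reading dock on the bench. Origin: underside (bench height), at the mouth of the guide channel, on its centre line; x points into the channel (the way the cup is slid), y to the left of that (the ball side), z up. The dock's x points away from the robot, within 0.35 rad. Floor plate 4 mm thick, 84 mm wide, from x = -88 to +128 mm.
- landing (a point): Middle of the open landing, on top of the dock's floor plate, 46 mm before the mouth on the centre line: here the cup can be stood down before it is slid in. The landing runs from dock x = -88 to 0 mm.
- channel (a point): On the dock floor, dock x = 50 mm: middle of the range of the held cup's centre, which is somewhere within 15 mm of here along x (ball and buffer sit on one clamped carriage whose place is not measured). Guide walls from x = 0 to 110 mm, tops 26 mm over the bench, 10 mm thick, channel 45.5 mm wide: 0.75 mm play on each side of the foot.
- guides: The dock's two guide walls; same origin and axes as the dock. Lips on the walls (26 to 29 mm over the bench) overhang the foot by 2.3 mm a side from x = 0 to 26 mm (ball side) and 0 to 50 mm (other side): the cup can be slid in but not lowered in. The grey carriage beside them reaches 32 mm over the bench and 67 mm left of the centre line.
- ball (a joint): Sprung 12 mm steel ball in the left (+y) wall, 15 mm over the bench, level with the held cup's centre. Value: how far pressed back, m: 0 free (5 mm out of the wall), 0.003 to 0.005 while the foot's flat side rides over it, under 0.0015 once in the slot. Spring 4 N + 1 N/mm, little friction. Pushing the cup onto it takes 3 to 16 N, riding on less.
- buffer (a joint): Black rubber buffer, 16 mm diameter, lying along the channel's axis at its far end, 48 mm over the bench on a 60 mm tall post of the ball's carriage; the front wall of the cup's body (32 mm ahead of its centre) just touches it when the ball is in the slot. Value: how far it is squeezed, m. Stiff, 12 N per mm, and heavily damped. Do not press it over about 15 N.
- button_box: Bystander: fixed white enamel box with two push buttons, 80 x 100 x 67 mm, origin at the centre of its underside.
- coupler: Bystander: loose chrome quick coupler standing on end, 36 mm diameter, 58 mm tall, origin at the centre of its underside.
- cap1: Bystander: loose red plastic nozzle cap, 34 mm diameter, 18 mm tall, origin at the centre of its underside.
- cap2: Bystander: a second cap like cap1.
There are look-alikes about, which are no part of the job. Of the things that look like the part that bears cup_mid, the smaller one is meant. Several things look just like the dock: the one meant starts farthest to the robot's right.

How it is judged:
On the way:
1. the cup, upright in the guide channel, presses the ball back by more than 2.5 mm (value of joint ball above 0.0025 m and x of cup_mid in the frame of dock above -0.01 m and angle between cup_mid's own z axis and vertical below 0.15 rad), for 0.05 s.
At the end, for the whole second after the job is handed in: Cup released, at rest (<10 mm/s), on the dock floor in the channel (within 3 mm of its centre line, tilt <0.06, turned <0.08 rad), its centre 31 to 69 mm past the mouth, ball dropped into its slot (pressed back <2.2 mm), buffer squeezed <1.5 mm (x of cup_mid in the frame of dock between 0.031 and 0.069 m and y of cup_mid in the frame of dock between -0.003 and 0.003 m and z of cup_mid in the frame of dock between 0.038 and 0.045 m and value of joint ball below 0.0022 m and value of joint buffer below 0.0015 m and angle between cup_mid's own z axis and vertical below 0.06 rad and angle between the x axis of cup_mid and the x axis of dock, either way round below 0.08 rad and linear speed of cup below 0.01 m/s); the robot touches nothing.
It fails at once if the cup is pressed on the buffer with over 16 N (contact force between cup and buffer above 16 N).
It fails at once if the cup is pressed on the guides (walls, lips) with over 40 N (contact force between cup and guides above 40 N).
It fails at once if the cup is tipped over 0.5 rad (angle between cup_mid's own z axis and vertical above 0.5 rad).
It fails at once if the robot touches the button box (contact force between the arm and button_box above 1 N).
It fails at once if a bystander is moved over 15 mm (distance of any of coupler, cap1, cap2 from where it was at the start of the episode above 0.015 m).
It also fails if it takes over 72 s, if anything falls off the work surface, if the arm or the gripper's body presses on something with over 40 N, if the wrist force passes 120 N, or if a joint passes its speed limit or range.

### The arm

A 6-joint arm with a two-finger parallel gripper is mounted at the origin on the work surface. World frame = base frame: x ahead of the robot, y to its left, z up, the work surface at z = 0. Lengths are in m, angles in rad, forces in N, time in s.
With the tool pointing down it reaches from about 0.35 to 0.725 m from the base axis. Payload 6 kg.
Tool frame: the origin (TCP) lies on the centre line of the jaws, within the pads' length; the fingertips stand 25 mm ahead of it and the grasp point (between the pads) lies 6 mm ahead of it; z points along the fingers, y is the line along which they close (so a half turn about z gives the same grasp; the last joint's range is limited). The gripper opens to 85 mm and grips with 20 to 120 N. Pads are 22 mm wide; open, the fingers measure 114 mm over their backs; the gripper's body (76 mm by 85 mm) begins 54 mm behind the grasp point. The pads swing forward as they close: fully open they stand 13 mm farther back than shut.
Start: joints at [-0.814, 0.04, 0.085, 0, -1.615, -0.334], TCP at [0.246, -0.547, 0.256] pointing down, gripper open.
Joint ranges: [-2.56, 2.56], [-1.29, 2.01], [-1.08, 1.49], [-3.29, 1.98], [-2.81, -0.18], [-2.99, 2.99]. Speed limits (rad/s): [2.57, 2.57, 3.01, 3.14, 3.14, 3.14].

### API

Orientations are given as a unit quaternion [x, y, z, w].
In Python, from bench import ctrl, imaging, workorder, outline_of, landmark_of gives the robot as it stands.
- The arm moves only by the shell command python3 -m inch 'ROWS'. ROWS is JSON, a list of rows, each a list of 7 numbers: the shift along the tool's x, y, z in m, then the turn, a rotation vector about the tool's x, y, z in degrees, then the closure, from -1 (fully open) to 1 (shut), so that 0 is half open. A call has 1 to 10 rows; each row shifts and turns the commanded pose from where the row before left it, along the tool's axes as they then stand; what a row does not reach is not made up. A row lasts 1/8 s, in which the tool goes at most 62.5 mm and 10.7 degrees, less where a joint would pass 70% of its speed; a pose out of reach is approached as far as the arm can. A call with a gripper value outside its range is refused whole. The fingers move at their own pace and stop on an object; the grip force is fixed at half the most. Time passes only in rows, so rows that do not move let the fingers close. It gives the time, the measured TCP pose, the force, the opening and the grip force at its end, in the units of the state.
- ctrl.read_state(): the state, without advancing time (a new reading comes with each control period).
- imaging.snapshot(name): name is "side" or "top"; returns a dict with "img" (400x640x3 uint8, red, green, blue), "vertical_fov" (degrees; the focal length in pixels is half the picture's height over the tangent of half this angle, whatever the lens; pixels are square), "cx", "cy" (the principal point, pixels), "T" (4x4, takes a point from camera to world coordinates). Camera axes: x right, y down, z forward; pixel columns grow to the right and rows downward; lengths in m; the calibration is good to about 2 mm. A picture is of the moment at which its call begins. There is no depth.
- workorder.hand_in(): hands the job in; it is judged then, once.
Trained networks look in a picture, given as the dict that the camera call returned (one of the last four; its "shot" number tells which), for a name from the list of things; names that differ only in an ending like _2 or _b are one class to them, and where a whole thing is asked for, a point or a joint stands for the part that bears it (a point fixed in the world has none). Each returns a list of dicts, best first, with "conf" (0 to 1); they miss things now and then, are a little off and sometimes report something else, mostly with a low value. They report only what shows in the picture. A call takes as long as a camera call. They do not tell look-alikes from the thing itself.
- outline_of(picture, thing): "region" (400x640 bool, what is visible of it) and "location" ([column, row] in pixels, amid what is visible of it).
- landmark_of(picture, thing): "location" ([column, row] in pixels: a listed point, or the origin of a listed thing).
The state is a dict: "time": time; "joints": joint angles; "qvel": joint speeds; "effort": joint torques, N m; "tool_pos": TCP position; "ee_rot": TCP orientation; "ft_force": force on the tool from outside, world axes, zero at the start; "moment": the same for the moment, N m; "width": opening from 0.0 (shut) to 1.0 (fully open); "grip_force": force on a finger pad.
Only numpy, scipy, OpenCV 4.12 (cv2) and the standard library are available. Lean on these libraries where they do the work, as an engineer would, in place of code of your own. Each camera call takes 0.05 s, during which the arm holds its last target. There are 200 camera calls.

## Working session

There is one attempt and no reset: what is moved stays moved. The work goes in short steps, Python scripts to look and compute and a shell command to move; the robot and the scene stay as the last step left them, time stands still between calls to the robot, and variables do not carry over. Pictures are saved under pics/ and viewed, at most 10 in all, crops included, and the job is handed in when it is done.

```bash
mkdir -p pics; cat > h.py <<'E'
import numpy as np,cv2
from scipy.spatial.transform import Rotation as R
from bench import ctrl, imaging, workorder, outline_of, landmark_of
def ray(s,p):
    f=200/np.tan(np.radians(s["vertical_fov"])/2)
    T=np.array(s["T"]); d=T[:3,:3]@np.array([(p[0]-s["cx"])/f,(p[1]-s["cy"])/f,1]); return T[:3,3],d
def at(s,p,z):
    o,d=ray(s,p); return o+d*(z-o[2])/d[2]
def proj(s,P):
    f=200/np.tan(np.radians(s["vertical_fov"])/2)
    T=np.array(s["T"]); c=T[:3,:3].T@(np.array(P)-T[:3,3]); return [s["cx"]+f*c[0]/c[2],s["cy"]+f*c[1]/c[2]]
def save(s,n): cv2.imwrite(f"pics/{n}.png",s["img"][:,:,::-1])
E
python3 - <<'E'
from h import *
np.set_printoptions(precision=4,suppress=True)
Z=dict(cup_mid=.0375,cup_foot=0,dock=0,landing=.004,channel=.004,ball=.015,buffer=.048,button_box=0,coupler=0,cap1=0,guides=0)
for n in("top","side"):
    s=imaging.snapshot(n);save(s,n+"0");print(n,s["vertical_fov"],s["cx"],s["cy"],np.array(s["T"])[:3].tolist())
    for k,z in Z.items():
        for r in landmark_of(s,k):
            if r["conf"]>.2: print(k,round(r["conf"],2),np.round(r["location"],1),at(s,r["location"],z))
print(ctrl.read_state())
E
```

```text
top 50.54948677423413 322.9759406407026 202.4259679724213 [[-0.025433608429258434, -0.9935409477943141, 0.1105871449050148, 0.3879560935512448], [-0.9996686065745043, 0.024837329112751976, -0.006766395786039475, -0.006986375561806287], [0.003976001968767673, -0.1107225909131485, -0.9938433977593369, 1.0126977141852702]]
cup_mid 0.89 [419.4 202.5] [ 0.4907 -0.2371  0.0375]
cup_mid 0.57 [445.5 256.9] [ 0.3642 -0.2905  0.0375]
cup_foot 0.84 [414.7 207.7] [ 0.4824 -0.234   0.    ]
cup_foot 0.71 [442.1 256.8] [ 0.3637 -0.2933  0.    ]
dock 0.96 [307.1 195.8] [0.5177 0.024  0.    ]
dock 0.78 [227.7 289.2] [0.3011 0.2152 0.    ]
dock 0.54 [442.  123.7] [ 0.6881 -0.3115  0.    ]
landing 0.86 [230.  308.4] [0.2573 0.2089 0.004 ]
landing 0.6 [305.9 211.6] [0.4792 0.0275 0.004 ]
channel 0.9 [225.8 270.5] [0.3449 0.2187 0.004 ]
channel 0.81 [302.4 169.9] [0.5805 0.0338 0.004 ]
channel 0.4 [417.9 203.3] [ 0.4924 -0.2413  0.004 ]Traceback (most recent call last):
  File "<stdin>", line 7, in <module>
ValueError: it knows: button_box, cap, channel, coupler, cup_foot, cup_mid, dock, guides, landing
```

View pics/top0.png

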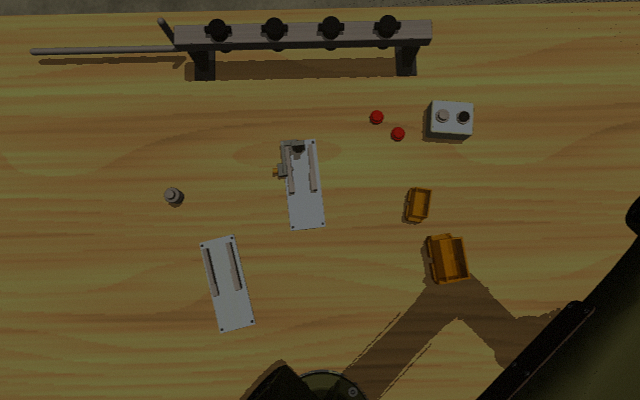

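The top view shows the right-hand dock, with its carriage and ball on the left, around (303,185) and its mouth near (306,194). The small cup is at (418,205) and its large look-alike at (446,259). The caps are at (377,117) and (398,134), the box at (450,120) and the coupler at (174,196).

```bash
python3 - <<'E'
from h import *
np.set_printoptions(precision=4,suppress=True)
Z=dict(cup_mid=.0375,cup_foot=0,dock=0,landing=.004,channel=.004,coupler=0,cap=0,guides=0,button_box=0)
s=imaging.snapshot("side");save(s,"side0");print(s["vertical_fov"],np.array(s["T"])[:3].tolist())
for k,z in Z.items():
    for r in landmark_of(s,k):
        if r["conf"]>.2: print(k,round(r["conf"],2),np.round(r["location"],1),at(s,r["location"],z))
t=imaging.snapshot("top")
cv2.imwrite("pics/crop0.png",cv2.resize(t["img"][120:240,255:445,::-1],None,fx=4,fy=4,interpolation=cv2.INTER_CUBIC))
for k in("cup_foot","dock"):
    for r in outline_of(t,k):
        c=max(cv2.findContours(r["region"].astype(np.uint8),0,1)[0],key=len)
        b=cv2.minAreaRect(c); print(k,r["conf"],r["region"].sum(),b)
        print(np.array([at(t,p,.004 if k=="dock" else .0375) for p in cv2.boxPoints(b)]))
print(ctrl.read_state())
E
```

```text
46.45096626794095 [[-0.9651274550014061, -0.15375270151298923, 0.21187048491936494, 0.24223213235587684], [-0.261099400297779, 0.6237200385372792, -0.7367499010459352, 0.9799139726823733], [-0.01887057939357829, -0.7663768135222471, -0.642114071586068, 0.9298241015063626]]
cup_mid 0.91 [351.9 160.8] [ 0.4918 -0.2412  0.0375]
cup_mid 0.85 [394.3 152. ] [ 0.365  -0.3238  0.0375]
cup_foot 0.97 [389.8 167.8] [ 0.371  -0.2832  0.    ]
cup_foot 0.6 [353.  172.6] [ 0.4844 -0.2282  0.    ]
dock 0.79 [319.4 223.8] [0.5265 0.0356 0.    ]
dock 0.72 [287.9 306.2] [0.5231 0.3347 0.    ]
dock 0.6 [388.1 285.1] [0.2982 0.2105 0.    ]
landing 0.92 [406.6 287.5] [0.2522 0.21   0.004 ]
landing 0.77 [336.4 219.6] [0.4819 0.0105 0.004 ]
channel 0.65 [303.  220.1] [0.576  0.0361 0.004 ]
channel 0.58 [370.5 283.9] [0.3415 0.2209 0.004 ]
coupler 0.74 [291.3 304.3] [0.5169 0.3273 0.    ]
coupler 0.41 [302.2 220.6] [0.5791 0.0346 0.    ]
cap 0.61 [297.8 169.9] [ 0.6664 -0.1992  0.    ]
cap 0.59 [277.7 177. ] [ 0.7188 -0.1465  0.    ]
guides 0.7 [317.2 223. ] [ 0.5337  0.0339 -0.    ]
button_box 0.93 [302.7 1
[... 702 characters left out ...]
0.69 2900 ((302.1142883300781, 184.7218475341797), (89.90933227539062, 36.51288986206055), 83.2901611328125)
[[ 0.6503  0.09    0.004 ]
 [ 0.6588  0.0016  0.004 ]
 [ 0.4406 -0.0183  0.004 ]
 [ 0.4327  0.0681  0.004 ]]
{'time': 0.95, 'joints': array([-0.8143,  0.0402,  0.0848,  0.    , -1.6155, -0.3337]), 'qvel': array([ 0.0003, -0.0012, -0.0011,  0.0004,  0.0001, -0.0025]), 'effort': array([ -0.0005, -36.7933,  34.7443,   6.933 ,  -0.001 ,   0.    ]), 'tool_pos': array([ 0.2462, -0.5471,  0.2563]), 'ee_rot': array([-0.2098,  0.9777,  0.    , -0.    ]), 'ft_force': array([-1.0139, -0.1844, -0.0512]), 'moment': array([-0.024 , -0.0332,  0.0195]), 'grip_force': 0.0, 'width': 0.9993480812855164}
```

View pics/side0.png

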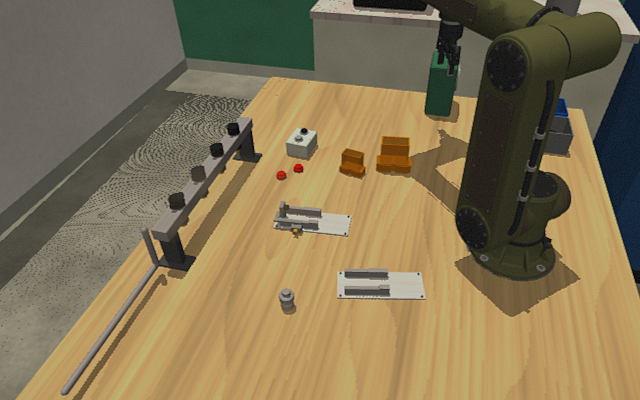

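View pics/crop0.png

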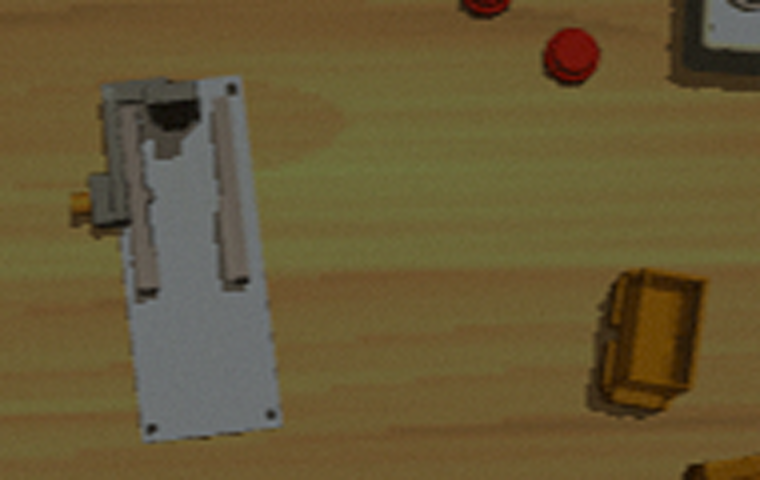

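The side view shows the small cup at (352,162), the big one at (394,155) and the target dock at (312,220). The crop gives clear plate corners at (143,441), (283,427) and (242,76), and cup rim corners at about (645,268), (707,279), (688,390) and (627,378). I'll fit the poses to these.

```bash
cat > fit.py <<'E'
from h import *
np.set_printoptions(precision=4,suppress=True)
from scipy.optimize import least_squares
def fit(s,pts,P,x0):
    # planar pose x,y,yaw from model points & pixel points
    def f(v):
        c,n=np.cos(v[2]),np.sin(v[2])
        return np.ravel([np.array(proj(s,[v[0]+c*p[0]-n*p[1],v[1]+n*p[0]+c*p[1],p[2]]))-q for p,q in zip(P,pts)])
    r=least_squares(f,x0); return r.x,r.fun.reshape(-1,2)
E
python3 - <<'E'
from fit import *
t=imaging.snapshot("top")
cr=lambda u:[[255+a/4-.375,120+b/4-.375] for a,b in u]
print("dock",*fit(t,cr([(143,441),(283,427),(242,76)]),[(-.088,.042,.004),(-.088,-.042,.004),(.128,-.042,.004)],[.52,.03,0.1]))
print("cup",*fit(t,cr([(645,268),(707,279),(688,390),(627,378)]),[(.032,.018,.075),(.032,-.018,.075),(-.032,-.018,.075),(-.032,.018,.075)],[.49,-.24,-.2]))
# colour segmentation refinement of the cup silhouette
hsv=cv2.cvtColor(t["img"],cv2.COLOR_RGB2HSV)
m=cv2.inRange(hsv[180:226,400:436],(8,200,50),(25,255,255));print(m.sum()/255)
s=imaging.snapshot("side")
cv2.imwrite("pics/crop1.png",cv2.resize(np.hstack([s["img"][135:185,330:375],s["img"][195:245,265:360]])[:,:,::-1],None,fx=5,fy=5,interpolation=cv2.INTER_CUBIC))
print(R.from_quat(ctrl.read_state()["ee_rot"]).as_matrix())
E
```

```text
dock [0.5268 0.0315 0.0883] [[-0.108   0.4339]
 [-0.0144 -0.0665]
 [ 0.1258 -0.3867]]
cup [ 0.4883 -0.2326 -0.2146] [[-0.1604 -0.3206]
 [ 0.202  -0.0675]
 [ 0.343   0.2117]
 [-0.3845  0.1681]]
648.0
[[-0.912  -0.4103 -0.0001]
 [-0.4103  0.912   0.0001]
 [ 0.0001  0.0001 -1.    ]]
```

View pics/crop1.png

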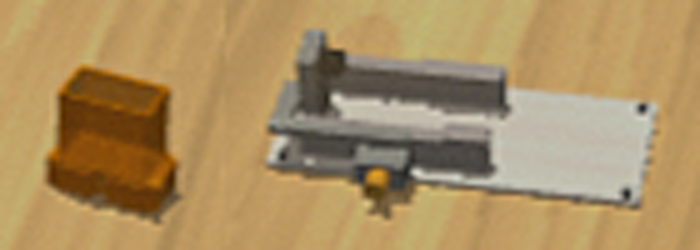

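The side crop shows plate corners at (657,103), (638,204) and (268,165), which I'll use as a second estimate. The cup rim is at about (82,66), (168,92) and (62,92).

```bash
python3 - <<'E'
from fit import *
s=imaging.snapshot("side")
cr=lambda u,o:[[o+a/5-.4,b/5-.4] for a,b in u]
pts=[[p[0],p[1]+195] for p in cr([(657,103),(638,204),(268,165)],220)]
print("dock side",*fit(s,pts,[(-.088,-.042,.004),(-.088,.042,.004),(.128,.042,.004)],[.52,.03,0.1]))
pts=[[p[0],p[1]+135] for p in cr([(82,66),(168,92),(62,92)],330)]
print("cup side",*fit(s,pts,[(.032,-.018,.075),(-.032,-.018,.075),(.032,.018,.075)],[.49,-.24,-.2]))
st=ctrl.read_state();M=R.from_quat(st["ee_rot"]).as_matrix();print(M.T@(np.array([.488,-.234,.2])-st["tool_pos"]))
E
```

```text
dock side [0.5279 0.0326 0.0983] [[ 0.0774  0.1474]
 [ 0.3014 -0.1159]
 [-0.3854 -0.0877]]
cup side [ 0.4885 -0.2319 -0.2418] [[ 0.142  -0.1446]
 [ 0.7865 -0.1775]
 [-0.9279  0.2635]]
[-0.349   0.1864  0.0563]
```

```bash
python3 -m inch '[[0,0,0,0,0,9,-1],[0,0,0,0,0,9,-1],[0,0,0,0,0,9,-1],[0,0,0,0,0,9.5,-1]]'
```

```text
time: 1.6
tool_pos: [0.2462, -0.5471, 0.2562]
ee_rot: [0.11, 0.994, 0.0, -0.0]
ft_force: [-0.4, 1.3, 0.0]
width: 1.0
grip_force: 0.0
```

```bash
python3 -m inch '[[-0.0209,0.045,0,0,0,0,-1],[-0.0209,0.045,0,0,0,0,-1],[-0.0209,0.045,0,0,0,0,-1],[-0.0209,0.045,0,0,0,0,-1],[-0.0209,0.045,0,0,0,0,-1],[-0.0209,0.045,0,0,0,0,-1],[-0.0209,0.045,0,0,0,0,-1],[-0.0209,0.045,0,0,0,0,-1],[0,0,0.04,0,0,0,-1],[0,0,0,0,0,0,-1]]'
python3 - <<'E'
from fit import *
st=ctrl.read_state();M=R.from_quat(st["ee_rot"]).as_matrix();print(st["tool_pos"],M,M.T@(np.array([.4884,-.2323,.062])-st["tool_pos"]))
E
```

```text
time: 2.85
tool_pos: [0.485, -0.2299, 0.2131]
ee_rot: [0.106, 0.994, 0.001, -0.003]
ft_force: [-0.5, -0.7, 0.1]
width: 1.001
grip_force: 0.0
[ 0.485  -0.2299  0.2131] [[-0.9773  0.2116 -0.0059]
 [ 0.2116  0.9774  0.0017]
 [ 0.0062  0.0004 -1.    ]] [-0.0047 -0.0017  0.1511]
```

```bash
python3 -m inch '[[0,0,0,0,0,0,-1],[0,0,0.04,0,0,0,-1],[0,0,0.03,0,0,0,-1],[0,0,0,0,0,0,-1]]'
python3 - <<'E'
from fit import *
st=ctrl.read_state();M=R.from_quat(st["ee_rot"]).as_matrix();print(st["tool_pos"],M.T@(np.array([.4884,-.2323,.062])-st["tool_pos"]))
s=imaging.snapshot("side");t=imaging.snapshot("top")
a=cv2.resize(s["img"][90:190,300:400],None,fx=4,fy=4,interpolation=cv2.INTER_CUBIC);b=cv2.resize(t["img"][155:255,370:470],None,fx=4,fy=4,interpolation=cv2.INTER_CUBIC)
cv2.imwrite("pics/pre.png",np.hstack([a,b])[:,:,::-1])
E
```

```text
time: 3.35
tool_pos: [0.4853, -0.2314, 0.1458]
ee_rot: [0.107, 0.994, 0.0, -0.001]
ft_force: [-0.7, -0.6, 0.4]
width: 0.996
grip_force: 0.0
[ 0.4853 -0.2314  0.1458] [-0.0034 -0.0002  0.0838]
```

View pics/pre.png

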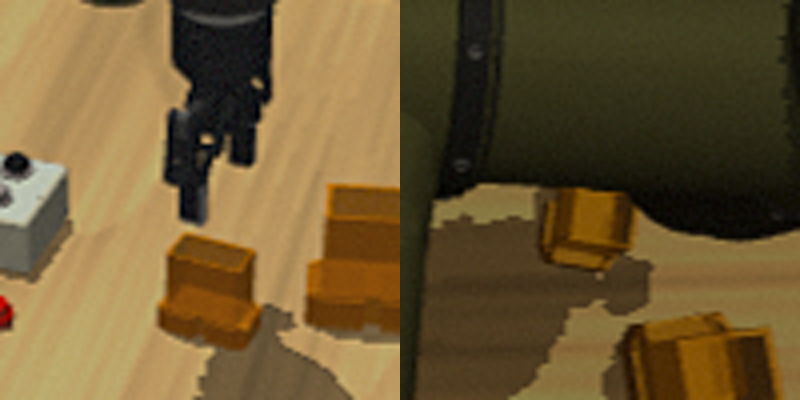

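The open fingers stand above the small cup and straddle it, with the near fingertip at (193,215) and the cup at (208,290). I'll descend and grip.

```bash
python3 -m inch '[[-0.003,0,0.03,0,0,0,-1],[0,0,0.03,0,0,0,-1],[0,0,0.022,0,0,0,-1],[0,0,0,0,0,0,-1],[0,0,0,0,0,0,0.1],[0,0,0,0,0,0,0.3],[0,0,0,0,0,0,1],[0,0,0,0,0,0,1],[0,0,0,0,0,0,1],[0,0,0,0,0,0,1]]'; python3 -m inch '[[0,0,0,0,0,0,1],[0,0,0,0,0,0,1],[0,0,0,0,0,0,1]]'
```

```text
time: 4.7
tool_pos: [0.4897, -0.2318, 0.0657]
ee_rot: [0.107, 0.994, -0.0, 0.001]
ft_force: [-0.7, -1.1, 6.9]
width: 0.415
grip_force: 60.5
time: 5.08
tool_pos: [0.4897, -0.2319, 0.0657]
ee_rot: [0.107, 0.994, -0.0, 0.001]
ft_force: [-1.3, -0.7, 5.5]
width: 0.411
grip_force: 60.5
```

```bash
python3 -m inch '[[0,0,-0.02,0,0,0,1],[0,0,-0.03,0,0,0,1],[0,0,0,0,0,-9,1],[0,0,0,0,0,-8.5,1],[0,0,0,0,0,0,1]]'
python3 - <<'E'
from fit import *
st=ctrl.read_state();M=R.from_quat(st["ee_rot"]).as_matrix();print(st["tool_pos"],np.degrees(np.arctan(M[1,0]/M[0,0])),M.T@(np.array([.4776,.0274,.0697])-st["tool_pos"]))
E
```

```text
time: 5.7
tool_pos: [0.4887, -0.2313, 0.1136]
ee_rot: [-0.045, 0.999, 0.0, -0.001]
ft_force: [-0.5, -0.1, -2.4]
width: 0.412
grip_force: 60.1
[ 0.4887 -0.2313  0.1136] 5.144842991486265 [-0.0122  0.2586  0.0441]
```

```bash
python3 -m inch '[[-0.002,0.043,0,0,0,0,1],[-0.002,0.043,0,0,0,0,1],[-0.002,0.043,0,0,0,0,1],[-0.002,0.043,0,0,0,0,1],[-0.002,0.043,0,0,0,0,1],[-0.002,0.043,0,0,0,0,1],[0,0,0,0,0,0,1],[0,0,0,0,0,0,1]]'
python3 - <<'E'
from fit import *
st=ctrl.read_state();M=R.from_quat(st["ee_rot"]).as_matrix();print(st["tool_pos"],np.degrees(np.arctan(M[1,0]/M[0,0])),M.T@(np.array([.4776,.0274,.0697])-st["tool_pos"]))
s=imaging.snapshot("side");t=imaging.snapshot("top")
a=cv2.resize(s["img"][160:260,270:370],None,fx=4,fy=4,interpolation=cv2.INTER_CUBIC);b=cv2.resize(t["img"][135:235,255:355],None,fx=4,fy=4,interpolation=cv2.INTER_CUBIC)
cv2.imwrite("pics/land.png",np.hstack([a,b])[:,:,::-1])
E
```

```text
time: 6.7
tool_pos: [0.4773, 0.0264, 0.114]
ee_rot: [-0.045, 0.999, -0.0, -0.0]
ft_force: [0.8, 0.2, -1.5]
width: 0.415
grip_force: 60.7
[0.4773 0.0264 0.114 ] 5.147257084112531 [-0.0004  0.0009  0.0443]
```

View pics/land.png

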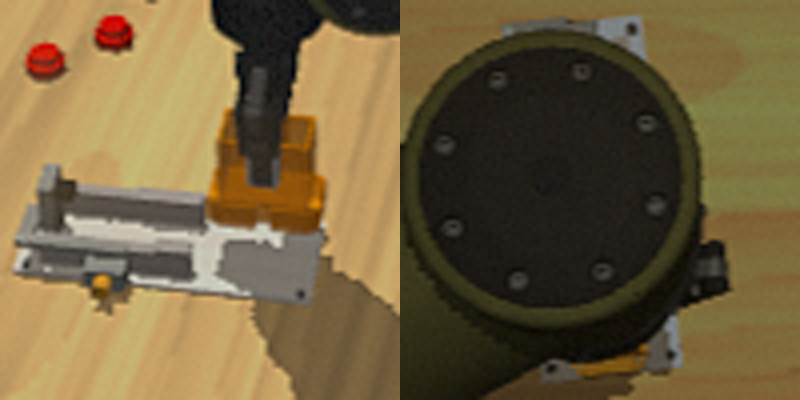

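The cup is held upright over the landing, with its foot at (268,205) in the side crop; the arm hides the top view. I'll lower it gently.

```bash
python3 -m inch '[[0,0.001,0.02,0,0,0,1],[0,0,0.016,0,0,0,1],[0,0,0.004,0,0,0,1],[0,0,0,0,0,0,1],[0,0,0,0,0,0,1]]'; python3 -m inch '[[0,0,0.002,0,0,0,1],[0,0,0,0,0,0,1]]';python3 -m inch '[[0,0,0.0015,0,0,0,1],[0,0,0,0,0,0,1]]'
```

```text
time: 7.42
tool_pos: [0.4779, 0.0275, 0.0751]
ee_rot: [-0.046, 0.999, 0.0, 0.001]
ft_force: [-0.2, 0.4, -1.7]
width: 0.413
grip_force: 60.7
time: 7.68
tool_pos: [0.4774, 0.0275, 0.0723]
ee_rot: [-0.046, 0.999, 0.0, -0.0]
ft_force: [-0.4, -0.3, -2.1]
width: 0.414
grip_force: 60.7
time: 7.92
tool_pos: [0.4773, 0.0275, 0.0706]
ee_rot: [-0.046, 0.999, 0.0, -0.0]
ft_force: [-0.2, -0.2, -1.4]
width: 0.415
grip_force: 60.7
```

```bash
python3 -m inch '[[0,0,0.001,0,0,0,1],[0,0,0,0,0,0,1],[0,0,0,0,0,0,1]]';python3 -m inch '[[0,0,0.001,0,0,0,1],[0,0,0,0,0,0,1],[0,0,0,0,0,0,1]]'
```

```text
time: 8.3
tool_pos: [0.4774, 0.0275, 0.0698]
ee_rot: [-0.046, 0.999, 0.0, -0.0]
ft_force: [-1.3, -0.3, -1.9]
width: 0.411
grip_force: 60.8
time: 8.68
tool_pos: [0.4776, 0.0274, 0.0697]
ee_rot: [-0.046, 0.999, -0.0, 0.0]
ft_force: [-4.2, -0.9, 5.3]
width: 0.412
grip_force: 61.5
```

```bash
python3 -m inch '[[-0.003,0,-0.0005,0,0,0,1],[-0.003,0,0,0,0,0,1],[-0.002,0,0,0,0,0,1],[0,0,0,0,0,0,1]]';python3 -m inch '[[-0.002,0,0,0,0,0,1],[-0.002,0,0,0,0,0,1],[0,0,0,0,0,0,1]]';python3 -m inch '[[-0.002,0,0,0,0,0,1],[-0.002,0,0,0,0,0,1],[0,0,0,0,0,0,1]]'
```

```text
time: 9.18
tool_pos: [0.4858, 0.0281, 0.0697]
ee_rot: [-0.046, 0.999, -0.0, 0.0]
ft_force: [-2.7, -1.2, 4.9]
width: 0.412
grip_force: 61.7
time: 9.55
tool_pos: [0.4898, 0.0284, 0.0697]
ee_rot: [-0.046, 0.999, -0.0, 0.0]
ft_force: [-2.1, -0.6, 4.2]
width: 0.414
grip_force: 61.7
time: 9.93
tool_pos: [0.4938, 0.0288, 0.0697]
ee_rot: [-0.046, 0.999, -0.0, 0.0]
ft_force: [-3.7, -1.7, 4.6]
width: 0.412
grip_force: 61.6
```

```bash
for i in 1; do python3 -m inch '[[-0.0015,0,0,0,0,0,1],[-0.0015,0,0,0,0,0,1],[0,0,0,0,0,0,1]]'; done; python3 -m inch '[[-0.0015,0,0,0,0,0,1],[-0.0015,0,0,0,0,0,1],[0,0,0,0,0,0,1]]'; python3 -m inch '[[-0.0015,0,0,0,0,0,1],[-0.0015,0,0,0,0,0,1],[0,0,0,0,0,0,1]]'
```

```text
time: 10.3
tool_pos: [0.4967, 0.029, 0.0697]
ee_rot: [-0.046, 0.999, -0.0, 0.0]
ft_force: [-3.9, -1.1, 5.0]
width: 0.406
grip_force: 61.7
time: 10.68
tool_pos: [0.4997, 0.0293, 0.0697]
ee_rot: [-0.046, 0.999, -0.0, 0.0]
ft_force: [-3.0, -1.0, 5.0]
width: 0.412
grip_force: 61.7
time: 11.05
tool_pos: [0.5026, 0.0296, 0.0697]
ee_rot: [-0.046, 0.999, -0.0, 0.0]
ft_force: [-3.0, -1.4, 5.7]
width: 0.416
grip_force: 61.7
```

```bash
python3 -m inch '[[-0.002,0,0,0,0,0,1],[-0.002,0,0,0,0,0,1],[-0.002,0,0,0,0,0,1],[0,0,0,0,0,0,1]]'; python3 -m inch '[[-0.002,0,0,0,0,0,1],[-0.002,0,0,0,0,0,1],[-0.002,0,0,0,0,0,1],[0,0,0,0,0,0,1]]'; python3 -m inch '[[-0.002,0,0,0,0,0,1],[-0.002,0,0,0,0,0,1],[0,0,0,0,0,0,1]]'
```

```text
time: 11.55
tool_pos: [0.5087, 0.0301, 0.0697]
ee_rot: [-0.046, 0.999, -0.0, 0.0]
ft_force: [-2.1, -1.3, 4.6]
width: 0.413
grip_force: 61.6
time: 12.05
tool_pos: [0.5146, 0.0307, 0.0697]
ee_rot: [-0.046, 0.999, -0.0, 0.0]
ft_force: [-1.8, -0.9, 5.4]
width: 0.413
grip_force: 61.7
time: 12.42
tool_pos: [0.5186, 0.031, 0.0697]
ee_rot: [-0.046, 0.999, -0.0, 0.0]
ft_force: [-2.8, -1.1, 5.1]
width: 0.416
grip_force: 61.7
```

```bash
python3 -m inch '[[-0.0015,0,0,0,0,0,1],[-0.0015,0,0,0,0,0,1],[-0.001,0,0,0,0,0,1],[0,0,0,0,0,0,1]]'; python3 -m inch '[[-0.0015,0,0,0,0,0,1],[-0.0015,0,0,0,0,0,1],[0,0,0,0,0,0,1]]'; python3 -m inch '[[-0.0015,0,0,0,0,0,1],[-0.0015,0,0,0,0,0,1],[0,0,0,0,0,0,1]]';python3 -m inch '[[-0.0015,0,0,0,0,0,1],[-0.0015,0,0,0,0,0,1],[0,0,0,0,0,0,1]]'
```

```text
time: 12.92
tool_pos: [0.5225, 0.0314, 0.0697]
ee_rot: [-0.046, 0.999, -0.0, 0.0]
ft_force: [-3.7, -1.0, 6.0]
width: 0.413
grip_force: 61.7
time: 13.3
tool_pos: [0.5255, 0.0317, 0.0697]
ee_rot: [-0.046, 0.999, -0.0, 0.0]
ft_force: [-4.0, -0.5, 5.1]
width: 0.414
grip_force: 61.7
time: 13.68
tool_pos: [0.5285, 0.0319, 0.0697]
ee_rot: [-0.046, 0.999, -0.0, 0.0]
ft_force: [-3.1, -0.4, 4.5]
width: 0.409
grip_force: 61.7
time: 14.05
tool_pos: [0.5315, 0.0322, 0.0697]
ee_rot: [-0.046, 0.999, -0.0, 0.0]
ft_force: [-3.0, -1.1, 6.6]
width: 0.413
grip_force: 61.7
```

```bash
python3 -m inch '[[-0.0015,0,0,0,0,0,1],[-0.0015,0,0,0,0,0,1],[0,0,0,0,0,0,1]]'; python3 -m inch '[[-0.0015,0,0,0,0,0,1],[-0.0015,0,0,0,0,0,1],[0,0,0,0,0,0,1]]';python3 -m inch '[[-0.0015,0,0,0,0,0,1],[-0.0015,0,0,0,0,0,1],[0,0,0,0,0,0,1]]';python3 -m inch '[[-0.0015,0,0,0,0,0,1],[-0.0015,0,0,0,0,0,1],[0,0,0,0,0,0,1]]'
```

```text
time: 14.42
tool_pos: [0.5345, 0.0325, 0.0697]
ee_rot: [-0.046, 0.999, -0.0, 0.0]
ft_force: [-3.2, -0.8, 6.4]
width: 0.415
grip_force: 61.7
time: 14.8
tool_pos: [0.5375, 0.0327, 0.0697]
ee_rot: [-0.046, 0.999, -0.0, 0.0]
ft_force: [-3.6, -1.7, 5.7]
width: 0.412
grip_force: 61.7
time: 15.18
tool_pos: [0.5405, 0.033, 0.0697]
ee_rot: [-0.046, 0.999, -0.0, 0.0]
ft_force: [-3.2, -0.7, 5.4]
width: 0.414
grip_force: 61.7
time: 15.55
tool_pos: [0.5435, 0.0333, 0.0697]
ee_rot: [-0.046, 0.999, -0.0, 0.0]
ft_force: [-3.7, -0.9, 5.8]
width: 0.411
grip_force: 61.7
```

```bash
python3 -m inch '[[-0.001,0,0,0,0,0,1],[-0.001,0,0,0,0,0,1],[0,0,0,0,0,0,1]]'; python3 -m inch '[[-0.001,0,0,0,0,0,1],[-0.001,0,0,0,0,0,1],[0,0,0,0,0,0,1]]';python3 -m inch '[[-0.001,0,0,0,0,0,1],[-0.001,0,0,0,0,0,1],[0,0,0,0,0,0,1]]';python3 -m inch '[[-0.001,0,0,0,0,0,1],[-0.001,0,0,0,0,0,1],[0,0,0,0,0,0,1]]'
```

```text
time: 15.92
tool_pos: [0.545, 0.0332, 0.0697]
ee_rot: [-0.046, 0.999, -0.0, -0.0]
ft_force: [-5.6, -2.0, 7.2]
width: 0.409
grip_force: 61.9
time: 16.3
tool_pos: [0.5466, 0.0328, 0.0698]
ee_rot: [-0.045, 0.999, -0.001, -0.001]
ft_force: [-8.3, -3.6, 8.6]
width: 0.411
grip_force: 62.1
time: 16.68
tool_pos: [0.5479, 0.0326, 0.0699]
ee_rot: [-0.045, 0.999, -0.001, -0.002]
ft_force: [-11.1, -3.8, 12.1]
width: 0.412
grip_force: 62.6
time: 17.05
tool_pos: [0.5494, 0.0328, 0.07]
ee_rot: [-0.045, 0.999, -0.001, -0.003]
ft_force: [-13.7, -4.3, 12.7]
width: 0.413
grip_force: 62.8
```

```bash
python3 -m inch '[[-0.001,0,0,0,0,0,1],[-0.001,0,0,0,0,0,1],[0,0,0,0,0,0,1]]'; python3 -m inch '[[-0.001,0,0,0,0,0,1],[-0.001,0,0,0,0,0,1],[0,0,0,0,0,0,1]]';python3 -m inch '[[-0.001,0,0,0,0,0,1],[-0.001,0,0,0,0,0,1],[0,0,0,0,0,0,1]]'
```

```text
time: 17.42
tool_pos: [0.5513, 0.0329, 0.07]
ee_rot: [-0.045, 0.999, -0.001, -0.003]
ft_force: [-14.4, -3.1, 13.7]
width: 0.412
grip_force: 62.8
time: 17.8
tool_pos: [0.5537, 0.0332, 0.0699]
ee_rot: [-0.045, 0.999, -0.001, -0.002]
ft_force: [-12.1, -4.1, 12.0]
width: 0.412
grip_force: 62.4
time: 18.18
tool_pos: [0.556, 0.0334, 0.0699]
ee_rot: [-0.045, 0.999, -0.001, -0.002]
ft_force: [-10.5, -4.2, 11.6]
width: 0.412
grip_force: 62.2
```

```bash
python3 -m inch '[[-0.0015,0,0,0,0,0,1],[-0.0015,0,0,0,0,0,1],[-0.0015,0,0,0,0,0,1],[0,0,0,0,0,0,1]]'; python3 -m inch '[[-0.0015,0,0,0,0,0,1],[-0.0015,0,0,0,0,0,1],[-0.0015,0,0,0,0,0,1],[0,0,0,0,0,0,1]]'; python3 -m inch '[[-0.0015,0,0,0,0,0,1],[-0.0015,0,0,0,0,0,1],[-0.0015,0,0,0,0,0,1],[0,0,0,0,0,0,1]]'
```

```text
time: 18.68
tool_pos: [0.5607, 0.0338, 0.0699]
ee_rot: [-0.045, 0.999, -0.001, -0.001]
ft_force: [-8.6, -4.5, 9.9]
width: 0.413
grip_force: 62.1
time: 19.18
tool_pos: [0.5652, 0.0342, 0.0699]
ee_rot: [-0.045, 0.999, -0.001, -0.001]
ft_force: [-8.2, -4.0, 9.3]
width: 0.41
grip_force: 62.0
time: 19.68
tool_pos: [0.5696, 0.0346, 0.0699]
ee_rot: [-0.045, 0.999, -0.001, -0.002]
ft_force: [-9.1, -4.1, 9.7]
width: 0.414
grip_force: 62.2
```

```bash
python3 -m inch '[[-0.001,0,0,0,0,0,1],[-0.001,0,0,0,0,0,1],[-0.001,0,0,0,0,0,1],[0,0,0,0,0,0,1]]'; python3 -m inch '[[-0.001,0,0,0,0,0,1],[-0.001,0,0,0,0,0,1],[0,0,0,0,0,0,1]]'; python3 -m inch '[[-0.001,0,0,0,0,0,1],[-0.001,0,0,0,0,0,1],[0,0,0,0,0,0,1]]'
```

```text
time: 20.18
tool_pos: [0.5724, 0.0348, 0.0699]
ee_rot: [-0.045, 0.999, -0.001, -0.002]
ft_force: [-10.1, -3.0, 10.7]
width: 0.411
grip_force: 62.4
time: 20.55
tool_pos: [0.5746, 0.0351, 0.0699]
ee_rot: [-0.045, 0.999, -0.001, -0.002]
ft_force: [-9.6, -3.9, 10.1]
width: 0.412
grip_force: 62.2
time: 20.92
tool_pos: [0.5765, 0.0353, 0.0699]
ee_rot: [-0.045, 0.999, -0.001, -0.002]
ft_force: [-8.7, -3.5, 10.6]
width: 0.413
grip_force: 62.3
```

```bash
python3 -m inch '[[-0.001,0,0,0,0,0,1],[-0.0005,0,0,0,0,0,1],[0,0,0,0,0,0,1]]'; python3 -m inch '[[-0.001,0,0,0,0,0,1],[-0.0005,0,0,0,0,0,1],[0,0,0,0,0,0,1]]'
```

```text
time: 21.3
tool_pos: [0.578, 0.0354, 0.0699]
ee_rot: [-0.045, 0.999, -0.001, -0.002]
ft_force: [-10.5, -2.8, 10.5]
width: 0.412
grip_force: 62.2
time: 21.68
tool_pos: [0.5795, 0.0355, 0.0699]
ee_rot: [-0.045, 0.999, -0.001, -0.002]
ft_force: [-9.0, -3.9, 9.6]
width: 0.414
grip_force: 62.3
```

```bash
python3 -m inch '[[-0.001,0,0,0,0,0,1],[0,0,0,0,0,0,1],[0,0,0,0,0,0,1]]'
```

```text
time: 22.05
tool_pos: [0.582, 0.0358, 0.0698]
ee_rot: [-0.045, 0.999, -0.001, 0.0]
ft_force: [-1.0, -5.6, 5.2]
width: 0.417
grip_force: 61.5
```

```bash
python3 -m inch '[[-0.0005,0,0,0,0,0,1],[0,0,0,0,0,0,1],[0,0,0,0,0,0,1]]'
```

```text
time: 22.42
tool_pos: [0.583, 0.036, 0.0698]
ee_rot: [-0.045, 0.999, -0.001, 0.001]
ft_force: [1.0, -4.5, 2.9]
width: 0.411
grip_force: 61.3
```

```bash
python3 -m inch '[[-0.0005,0,0,0,0,0,1],[0,0,0,0,0,0,1],[0,0,0,0,0,0,1]]'
```

```text
time: 22.8
tool_pos: [0.5837, 0.0362, 0.0698]
ee_rot: [-0.045, 0.999, -0.001, 0.001]
ft_force: [2.4, -4.5, 2.2]
width: 0.414
grip_force: 61.2
```

```bash
python3 -m inch '[[-0.0005,0,0,0,0,0,1],[0,0,0,0,0,0,1],[0,0,0,0,0,0,1]]'
```

```text
time: 23.18
tool_pos: [0.5842, 0.0367, 0.0698]
ee_rot: [-0.045, 0.999, -0.0, 0.001]
ft_force: [4.0, -3.8, 1.9]
width: 0.412
grip_force: 61.2
```

```bash
python3 -m inch '[[-0.0005,0,0,0,0,0,1],[0,0,0,0,0,0,1],[0,0,0,0,0,0,1]]'
```

```text
time: 23.55
tool_pos: [0.5843, 0.0367, 0.0697]
ee_rot: [-0.046, 0.999, -0.0, 0.001]
ft_force: [3.5, -5.3, 2.8]
width: 0.41
grip_force: 61.3
```

```bash
python3 -m inch '[[-0.0005,0,0,0,0,0,1],[0,0,0,0,0,0,1],[0,0,0,0,0,0,1]]'
```

```text
time: 23.92
tool_pos: [0.5844, 0.0368, 0.0697]
ee_rot: [-0.046, 0.999, -0.0, 0.0]
ft_force: [1.9, -5.7, 3.9]
width: 0.412
grip_force: 61.6
```

```bash
python3 -m inch '[[-0.0005,0,0,0,0,0,1],[0,0,0,0,0,0,1],[0,0,0,0,0,0,1]]'
```

```text
time: 24.3
tool_pos: [0.5845, 0.0368, 0.0697]
ee_rot: [-0.046, 0.999, -0.0, -0.0]
ft_force: [-0.4, -4.4, 5.5]
width: 0.418
grip_force: 61.8
```

```bash
python3 -m inch '[[0,-0.0012,-0.0008,0,0,0,1],[0,0,0,0,0,0,1],[0,0,0,0,0,0,1]]'; python3 -m inch '[[0,0,0,0,0,0,0.1],[0,0,0,0,0,0,-0.2],[0,0,0,0,0,0,-0.5],[0,0,0,0,0,0,-0.8],[0,0,0,0,0,0,-1],[0,0,0,0,0,0,-1],[0,0,0,0,0,0,-1]]'
```

```text
time: 24.68
tool_pos: [0.5846, 0.0365, 0.0697]
ee_rot: [-0.046, 0.999, 0.0, -0.0]
ft_force: [1.5, -0.9, 0.0]
width: 0.411
grip_force: 61.2
time: 25.55
tool_pos: [0.5846, 0.0361, 0.0701]
ee_rot: [-0.046, 0.999, 0.0, -0.0]
ft_force: [0.1, 0.4, -0.3]
width: 0.997
grip_force: 0.0
```

Released. I'll raise the hand and pull it back to get a clear view.

```bash
python3 -m inch '[[0,0,-0.01,0,0,0,-1],[0,0,-0.03,0,0,0,-1],[0,0,-0.04,0,0,0,-1],[0,0,-0.04,0,0,0,-1],[0,0,-0.03,0,0,0,-1],[0,-0.05,0,0,0,0,-1],[0,-0.05,0,0,0,0,-1],[0,-0.05,0,0,0,0,-1],[0,-0.05,0,0,0,0,-1],[0.05,-0.03,0,0,0,0,-1]]'; python3 -m inch '[[0.05,0,0,0,0,0,-1],[0.04,0,0,0,0,0,-1],[0,0,0,0,0,0,-1]]'
python3 - <<'E'
from fit import *
s=imaging.snapshot("side");t=imaging.snapshot("top")
for c in(s,t):
    for k,z in(("cup_mid",.0415),("cup_foot",.004)):
        for r in landmark_of(c,k)[:3]:
            w=at(c,r["location"],z);d=w[:2]-[.5274,.032];u=np.array([np.cos(.093),np.sin(.093)])
            print(k,round(r["conf"],2),w,"dock",d@u,d@[-u[1],u[0]])
a=cv2.resize(s["img"][180:260,260:340],None,fx=5,fy=5,interpolation=cv2.INTER_CUBIC);b=cv2.resize(t["img"][125:205,265:345],None,fx=5,fy=5,interpolation=cv2.INTER_CUBIC)
cv2.imwrite("pics/end.png",np.hstack([a,b])[:,:,::-1])
E
```

```text
time: 26.8
tool_pos: [0.5559, -0.1994, 0.2171]
ee_rot: [-0.045, 0.999, 0.0, -0.003]
ft_force: [0.0, -1.3, 0.7]
width: 1.001
grip_force: 0.0
time: 27.18
tool_pos: [0.4646, -0.2063, 0.2221]
ee_rot: [-0.045, 0.999, -0.0, 0.002]
ft_force: [0.5, -0.7, -0.5]
width: 1.002
grip_force: 0.0
cup_mid 0.91 [ 0.3632 -0.3298  0.0415] dock -0.19713180987622433 -0.3449578223538951
cup_mid 0.82 [0.589  0.0357 0.0415] dock 0.061687107092784944 -0.002020055940630294
cup_foot 0.96 [ 0.3583 -0.2722  0.004 ] dock -0.19664285802290074 -0.28713392057367515
cup_foot 0.82 [0.5956 0.037  0.004 ] dock 0.06837538036161135 -0.0013771818051475557
cup_mid 0.73 [ 0.3546 -0.2897  0.0415] dock -0.20195418526436962 -0.30424100233964974
cup_foot 0.56 [ 0.3572 -0.2928  0.004 ] dock -0.199593846309698 -0.3075642209259899
```

View pics/end.png

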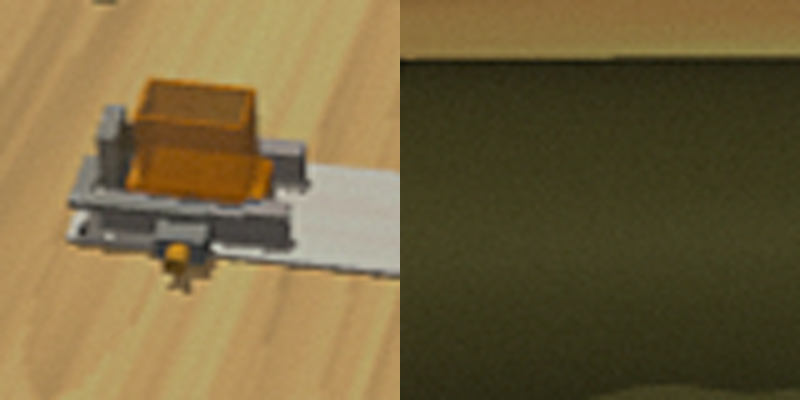

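The side crop shows the cup upright in the channel at (200,140), centred on the ball housing at (185,245) and touching the buffer, with the hand clear. The forces also showed the click and the seating.

```bash
python3 -c "
from bench import workorder
print(workorder.hand_in())"
```

```text
the job is handed in; nothing more can be done
None
```

The cup is in the reading dock, clicked into the ball about 57 mm past the mouth, and released; the hand is backed away and the job is handed in at about 27 s (the hand-in gave no verdict).

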